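Swap the open food warmer

ROBOT

A 6-joint arm with a two-finger parallel gripper is mounted at the origin on the work surface. World frame = base frame: x ahead of the robot, y to its left, z up, the work surface at z = 0. Lengths are in mm, angles in rad, forces in N, time in s.
With the tool pointing down it reaches from about 350 to 975 mm from the base axis. Payload 7.1 kg.
Tool frame: the origin (TCP) lies on the front face of the gripper's body, between the roots of the fingers; the fingertips stand 80 mm ahead of it and the grasp point (between the pads) lies 61 mm ahead of it (env.tips_ahead is the distance from the TCP to the fingertips, in mm); z points along the fingers, y is the direction in which the jaws open and shut (so a half turn about z gives the same grasp; the last joint's range is limited). The gripper opens to 88 mm and grips with 3 to 60 N. Pads are 20 mm wide; open, the fingers measure 115 mm over their backs; the gripper's body (75 mm by 178 mm) begins 61 mm behind the grasp point.
Start: joints at [-1.351, 0.423, 1.63, -0, 1.089, -0.019], TCP at [147.855, -607.243, 302.675] pointing down, gripper open.
Joint ranges: [-3, 3], [-0.9, 2.11], [0.09, 2.58], [-1.31, 4.45], [0.11, 2.69], [-2.54, 2.54]. Speed limits (rad/s): [2.39, 2.39, 3.01, 3.14, 3.14, 3.14].

INTERFACE

Orientations are given as a unit quaternion [x, y, z, w].
In Python, from station import env, set_gripper, viewer, workorder gives the robot as it stands. Calls block until the motion is done:
- env.reach(position, orientation): joint-space move of the TCP to a pose.
- env.move_l(position, rot=None, rate=150, f_stop=None): straight line of the TCP; rot=None keeps the orientation; rate is the mean speed in mm/s. With f_stop (N) it stops when the force on the tool has changed by that much, and returns True; else False.
- env.move_joints(angles): joint-space move.
- set_gripper(opening): finger opening in mm; the grip force is fixed at half the most; returns when the fingers have stopped.
- env.hold(seconds).
- env.ik(position, orientation): joint angles nearest the present ones, or None.
- env.read_state(): the state.
- viewer.camera(name): name is "scene" or "top"; returns the picture (420x560x3 uint8, blue, green, red); there is no depth.
- viewer.camera_params(name): a dict with "fx", "fy", "cx", "cy" (pixels), "pose" (4x4, takes a point from camera to world coordinates). Camera axes: x right, y up, looking along -z (the intrinsics and any distortion apply to the point x, -y, -z); pixel columns grow to the right and rows downward; lengths in mm; the calibration is good to about 2 mm. A picture is of the moment at which its call begins. camera_params takes no time and is no camera call.
A pose or a line that the arm cannot do raises env.IKError and nothing moves.
- workorder.sign_off(): hands the job in, once; it reports no verdict.
The state is a dict: "time_s": time; "qpos": joint angles; "dq": joint speeds; "tau": joint torques, N m; "tool_pos": TCP position; "orientation": TCP orientation; "force": force on the tool from outside, world axes, zero at the start; "wrist_torque": the same for the moment, N m; "width": finger opening in mm.
Only numpy, scipy, OpenCV 4.12 (cv2) and the standard library are available. Lean on these libraries where they do the work, as an engineer would, in place of code of your own. Each camera call takes 0.05 s, during which the arm holds its last target.

TASK

Change over the dish being served: with the fingertips against its upright tab, push the cover of the widest warmer fully shut, and only then push the cover of the narrowest warmer fully open, so that two are never open at once. Leave the middle-sized warmer shut, and let the little sauce cup ride along standing on the narrowest warmer's cover. Only push: do not pinch a tab between the fingers, do not lift the cup, and leave the other things on the counter where they are.

Things in the scene. Friction and masses are not known exactly. Their poses are not given: they have to be found in the camera images.
- large: the widest of three fixed brushed-steel food warmers standing side by side in any order, 300 long (its x) by 190 wide (its y), body 82 high, side rails to 94. Origin: centre of its underside; its x axis points away from the robot along the cover's travel, z up. The open food well is the near half (x -150 to 0), the far half is a flat deck
- large_cover (a joint): sliding cover of the widest warmer, in m: 0 = fully shut (over the well), 0.13 = fully open (slid along the warmer's +x, away from the robot, onto the deck); hard stop at both ends. It stays where it is left; about 2.5 N of friction plus 6 N per m/s of drag to push. Plate 4 thick, its top 88 above the table
- large_tab (a point): centre of the top of the upright black tab on the cover of the widest warmer, 120 above the table; the tab stands 32 above the cover, 60 wide (warmer's y), 16 thick (warmer's x); with the cover shut it is at x = -110 in the warmer's frame, and it moves with the cover
- medium: the middle-sized of three fixed brushed-steel food warmers standing side by side in any order, 300 long (its x) by 150 wide (its y), body 82 high, side rails to 94. Origin: centre of its underside; its x axis points away from the robot along the cover's travel, z up. The open food well is the near half (x -150 to 0), the far half is a flat deck
- medium_cover (a joint): sliding cover of the middle-sized warmer, in m: 0 = fully shut (over the well), 0.13 = fully open (slid along the warmer's +x, away from the robot, onto the deck); hard stop at both ends. It stays where it is left; about 2.5 N of friction plus 6 N per m/s of drag to push. Plate 4 thick, its top 88 above the table
- medium_tab (a point): centre of the top of the upright black tab on the cover of the middle-sized warmer, 120 above the table; the tab stands 32 above the cover, 60 wide (warmer's y), 16 thick (warmer's x); with the cover shut it is at x = -110 in the warmer's frame, and it moves with the cover
- small: the narrowest of three fixed brushed-steel food warmers standing side by side in any order, 300 long (its x) by 110 wide (its y), body 82 high, side rails to 94. Origin: centre of its underside; its x axis points away from the robot along the cover's travel, z up. The open food well is the near half (x -150 to 0), the far half is a flat deck
- small_cover (a joint): sliding cover of the narrowest warmer, in m: 0 = fully shut (over the well), 0.13 = fully open (slid along the warmer's +x, away from the robot, onto the deck); hard stop at both ends. It stays where it is left; about 2.5 N of friction plus 6 N per m/s of drag to push. Plate 4 thick, its top 88 above the table
- small_tab (a point): centre of the top of the upright black tab on the cover of the narrowest warmer, 120 above the table; the tab stands 32 above the cover, 60 wide (warmer's y), 16 thick (warmer's x); with the cover shut it is at x = -110 in the warmer's frame, and it moves with the cover
- cup: small white sauce cup, 52 across, 42 high, loose, standing on the cover of the narrowest warmer 65 to 75 beyond the middle of its tab (30 to 40 free between them); origin: centre of its underside, 88 above the table; it rides along with the cover
- shaker_a: glass shaker, 42 across, 74 high, loose, standing on the deck of the middle-sized warmer, 82 above the table; bystander; origin: centre of its underside
- shaker_b: white shaker, 42 across, 74 high, loose, standing on the deck of the middle-sized warmer, 82 above the table; bystander; origin: centre of its underside
- sauce_a: amber sauce bottle, 56 across, 170 high, loose, left of the warmers; bystander; origin: centre of its underside
- sauce_b: white sauce bottle, 56 across, 170 high, loose, right of the warmers; bystander; origin: centre of its underside
Not all that is in view belongs to the job. Leave any black or blue look-alike of the cup alone.

How it is judged (in metres and radians):
On the way, in this order (a step that is already met when the one before it is completed fails the run):
1. the widest warmer's cover is fully shut (value of joint large_cover below 0.006 m), for 0.2 s.
2. the narrowest warmer's cover is fully open (value of joint small_cover above 0.122 m), for 0.2 s.
At the end, for the whole second after the job is handed in: The widest and middle-sized covers are within 6 mm of shut, the narrowest within 8 mm of fully open, and the cup stands still and upright (within 0.15 rad) on the narrowest cover, its axis 40 to 95 mm from the tab (value of joint each of large_cover, medium_cover below 0.006 m and value of joint small_cover above 0.122 m and angle between cup's own z axis and vertical below 0.15 rad and height (world z) of cup between 0.08 and 0.1 m and horizontal distance between cup and small_tab between 0.04 and 0.095 m and linear speed of cup below 0.02 m/s); the robot touches nothing.
It fails at once if the narrowest cover is opened (over 15 mm) while the widest is still open (over 10 mm) (value of joint small_cover above 0.015 m and value of joint large_cover above 0.01 m).
It fails at once if the middle-sized warmer's cover is opened by more than 10 mm (value of joint medium_cover above 0.01 m).
It fails at once if the cup is lifted more than 15 mm or tipped (height (world z) of cup above 0.103 m or angle between cup's own z axis and vertical above 0.4 rad).
It fails at once if a tab is pinched: fingers press on both its faces at once (over 2 N each) ((contact force between the fingers and large_cover_c2 above 2 N and contact force between the fingers and large_cover_c3 above 2 N) or (contact force between the fingers and medium_cover_c2 above 2 N and contact force between the fingers and medium_cover_c3 above 2 N) or (contact force between the fingers and small_cover_c2 above 2 N and contact force between the fingers and small_cover_c3 above 2 N)).
It fails at once if a bystander is moved by more than 30 mm (distance of any of shaker_a, shaker_b, sauce_a, sauce_b from where it was at the start of the episode above 0.03 m).
It also fails if it takes over 48 s, if anything falls off the work surface, if the arm or the gripper's body presses on something with over 40 N, if the wrist force passes 120 N, or if a joint passes its speed limit or range.

## Working session

There is one attempt and no reset: what is moved stays moved. The work goes in short steps, each a Python script; the robot and the scene stay as the last script left them, time stands still between calls to the robot, and variables do not carry over. Pictures are saved under pics/ and viewed, and the job is handed in when it is done.

```bash
mkdir -p pics; ls; python3 - <<'E'
from station import env, viewer
import cv2
for n in("scene","top"):
    im=viewer.camera(n); cv2.imwrite(f"pics/{n}0.png",im); p=viewer.camera_params(n); print(n,p)
s=env.read_state(); print(s["time_s"],s["tool_pos"],s["orientation"],s["width"])
E
```

```text
pics
scene {'fx': 468.33287694382017, 'fy': 468.33287694382017, 'cx': 274.6563123103669, 'cy': 211.9544685450944, 'pose': array([[-5.04946523e-01, -6.53386335e-01,  5.64017115e-01,
         1.20462314e+03],
       [ 8.63148442e-01, -3.83703554e-01,  3.28247390e-01,
         3.52728268e+02],
       [ 1.94301263e-03,  6.52577872e-01,  7.57719173e-01,
         9.77574296e+02],
       [ 0.00000000e+00,  0.00000000e+00,  0.00000000e+00,
         1.00000000e+00]])}
top {'fx': 535.2230639998303, 'fy': 535.2230639998303, 'cx': 286.4507177824406, 'cy': 201.69882060573605, 'pose': array([[ 5.68141422e-03,  9.97654244e-01, -6.82182661e-02,
         4.69492466e+02],
       [-9.99972163e-01,  5.33814150e-03, -5.21321579e-03,
        -2.92767875e+01],
       [-4.83682809e-03,  6.82459855e-02,  9.97656800e-01,
         1.40521635e+03],
       [ 0.00000000e+00,  0.00000000e+00,  0.00000000e+00,
         1.00000000e+00]])}
0.1 [ 147.77115257 -606.89101684  301.963247  ] [ 9.92881938e-01  1.19100782e-01 -7.19166960e-05 -6.74881256e-04] 87.55569250089353
```

View pics/scene0.png

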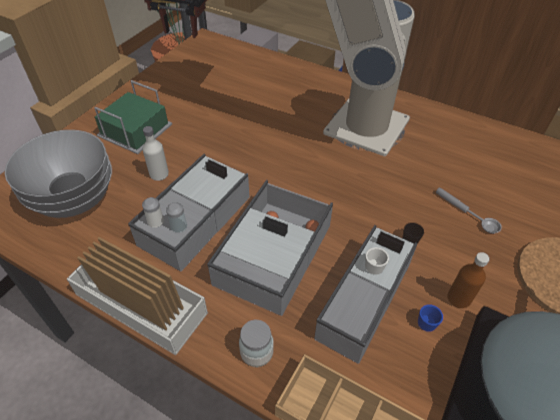

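View pics/top0.png

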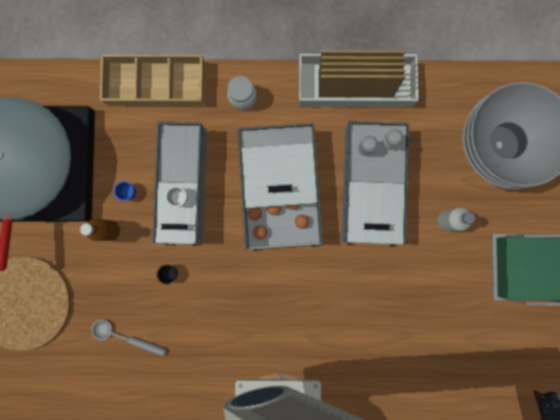

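The top view shows three warmers:
- Left (180,183): narrowest, shut, with the white cup at (177,197).
- Centre (280,187): widest, open, tab at (280,188).
- Right (377,183): middle-sized, shut, with the shakers on it.

The cup look-alikes are a blue one at (125,191) and a black one at (167,274). The white cup standing on the narrowest cover is the one meant. Next I'll measure and enlarge.

```bash
cat > h.py <<'E'
import numpy as np, cv2
def ray(p,u,v,z):
    T=p["pose"]; d=T[:3,:3]@np.array([(u-p["cx"])/p["fx"],-(v-p["cy"])/p["fy"],-1.]); o=T[:3,3]
    return o+d*(z-o[2])/d[2]
def proj(p,X):
    T=p["pose"]; c=T[:3,:3].T@(np.asarray(X,float)-T[:3,3])
    return p["cx"]-p["fx"]*c[0]/c[2], p["cy"]+p["fy"]*c[1]/c[2]
E
python3 - <<'E'
from station import viewer
import cv2, numpy as np
from h import *
im=cv2.imread("pics/top0.png"); p=viewer.camera_params("top")
c=im[110:260,140:420]; cv2.imwrite("pics/crop0.png",cv2.resize(c,None,fx=2.8,fy=2.8,interpolation=cv2.INTER_CUBIC))
g=im.max(2)
for name,(x0,x1,y0,y1) in dict(small=(158,202,215,240),large=(255,305,178,200),medium=(355,400,215,240)).items():
    m=(g[y0:y1,x0:x1]<60).astype(np.uint8)
    n,l,st,ce=cv2.connectedComponentsWithStats(m); k=1+np.argmax(st[1:,4])
    pts=np.column_stack(np.nonzero(l==k))[:,::-1].astype(np.float32)
    r=cv2.minAreaRect(pts); u,v=ce[k]+[x0,y0]
    print(name,st[k],(u,v),r,ray(p,u,v,120))
# warmer outlines: dark rails -> whole warmer vs wood: low saturation
hsv=cv2.cvtColor(im,cv2.COLOR_BGR2HSV)
m=(hsv[...,1]<70).astype(np.uint8)
for name,(x0,x1,y0,y1) in dict(small=(148,212,112,255),large=(230,330,112,258),medium=(337,416,112,255)).items():
    mm=cv2.morphologyEx(m[y0:y1,x0:x1],cv2.MORPH_OPEN,np.ones((3,3)))
    cs,_=cv2.findContours(mm,cv2.RETR_EXTERNAL,cv2.CHAIN_APPROX_NONE)
    cc=max(cs,key=cv2.contourArea)+np.array([x0,y0]); w=[ray(p,a,b,94)[:2] for a,b in cc[:,0]]
    (cx,cy),(a,b),t=cv2.minAreaRect(np.array(w,np.float32)); print(name,cx,cy,a,b,t)
E
```

```text
small [ 39   0   5  25 105] (np.float64(199.37142857142857), np.float64(227.56190476190477)) ((41.0, 12.0), (24.0, 4.0), 90.0) [494.0169678  186.15095403 120.        ]
large [ 14   8  23   6 112] (np.float64(279.67857142857144), np.float64(188.4375)) ((25.0, 10.5), (22.0, 5.0), 0.0) [589.33544916  -6.05025355 120.        ]
medium [ 10   9  24   6 103] (np.float64(376.4757281553398), np.float64(226.4368932038835)) ((21.502761840820312, 11.447513580322266), (23.125886917114258, 4.20470666885376), 3.012787342071533) [ 499.08429093 -238.72204422  120.        ]
small 605.4989013671875 241.0914306640625 124.02410888671875 301.52392578125 89.13963317871094
large 598.0529174804688 -5.1479949951171875 301.4264831542969 189.91372680664062 4.311470985412598
medium 607.7799072265625 -240.35598754882812 158.60105895996094 302.5397644042969 87.87946319580078
```

View pics/crop0.png

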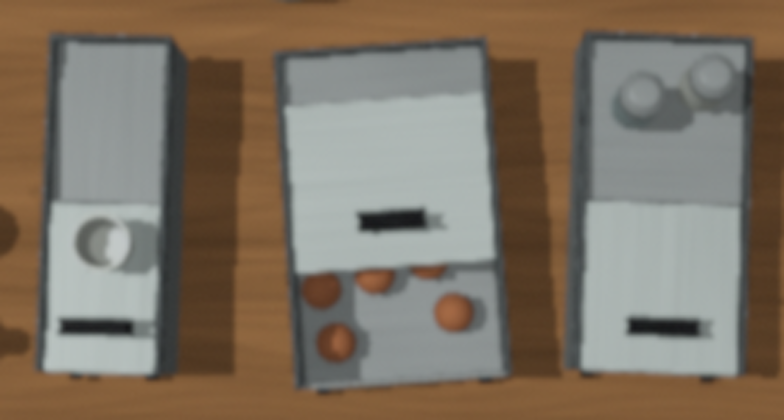

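```bash
python3 - <<'E'
from station import viewer,env
import cv2, numpy as np
from h import *
im=cv2.imread("pics/top0.png"); p=viewer.camera_params("top")
g=im.max(2)
def tab(x0,x1,y0,y1):
    m=(g[y0:y1,x0:x1]<55).astype(np.uint8)
    n,l,st,ce=cv2.connectedComponentsWithStats(m); k=1+np.argmax(st[1:,4])
    q=np.column_stack(np.nonzero(l==k))[:,::-1]+[x0,y0]
    w=np.array([ray(p,a,b,120)[:2] for a,b in q]); return st[k],w.mean(0),w.min(0),w.max(0)
def fitline(pts):
    vx,vy,x,y=cv2.fitLine(np.array(pts,np.float32),cv2.DIST_HUBER,0,.01,.01).ravel(); return np.arctan2(vy,vx) if vx>0 else np.arctan2(-vy,-vx),x,y
for n,t,pl in (("small",(158,192,218,236),(150,204,180,248)),("large",(262,300,178,200),(235,325,135,215)),("medium",(355,400,215,240),(345,410,175,250))):
    print(n,"tab",*tab(*t))
    x0,x1,y0,y1=pl
    hsv=cv2.cvtColor(im,cv2.COLOR_BGR2HSV)
    m=((g>168)).astype(np.uint8)[y0:y1,x0:x1]
    cs,_=cv2.findContours(m,cv2.RETR_EXTERNAL,cv2.CHAIN_APPROX_NONE); cc=max(cs,key=cv2.contourArea)[:,0]+[x0,y0]
    print(" plate px",cc.min(0),cc.max(0))
    w=np.array([ray(p,a,b,88)[:2] for a,b in cc],np.float32); r=cv2.minAreaRect(w); print(" plate",r)
    # left edge (outer y max) per row
    L=[];R=[]
    for v in range(cc[:,1].min()+5,cc[:,1].max()-4):
        us=cc[cc[:,1]==v][:,0]
        if len(us): L.append(ray(p,us.min(),v,88)[:2]);R.append(ray(p,us.max(),v,88)[:2])
    print(" yaw L,R",fitline(L),fitline(R))
E
```

```text
small tab [ 5  7 24  4 81] [496.81854704 244.25180062] [492.66586157 218.26358709] [499.97122081 273.70294995]
 plate px [156 183] [195 242]
 plate ((532.14892578125, 249.83349609375), (93.55679321289062, 146.4709930419922), 88.9488296508789)
 yaw L,R (np.float32(0.0062869345), np.float32(536.64355), np.float32(294.61972)) (np.float32(0.25118285), np.float32(537.6639), np.float32(219.58401))
large tab [  7   8  22   6 108] [589.40806445  -5.88700025] [583.0115205  -30.95565846] [595.36771768  19.72890353]
 plate px [243 144] [315 206]
 plate ((626.8047485351562, -2.472198486328125), (146.23062133789062, 170.99815368652344), 4.261011600494385)
 yaw L,R (np.float32(0.07108085), np.float32(624.8906), np.float32(81.6894)) (np.float32(0.07237819), np.float32(626.7854), np.float32(-86.904274))
medium tab [10 10 24  4 95] [ 498.9732586  -239.06842907] [ 495.20035416 -266.34963014] [ 502.68057181 -211.22416138]
 plate px [349 183] [402 242]
 plate ((534.1300048828125, -241.7246856689453), (129.48146057128906, 143.8013916015625), 87.89688110351562)
 yaw L,R (np.float32(-0.0316029), np.float32(533.8708), np.float32(-177.96138)) (np.float32(-0.03782454), np.float32(534.3976), np.float32(-305.4358))
```

```bash
python3 - <<'E'
from station import env,set_gripper,viewer
import numpy as np,cv2
yaw=.072; q=[np.cos(yaw/2),np.sin(yaw/2),0,0]; d=np.array([np.cos(yaw),np.sin(yaw),0])
t=np.array([589.4,-5.9,0])
P=t+d*42
print(env.tips_ahead, env.ik([*P[:2],300],q), env.ik([*(t-d*140)[:2],182],q))
set_gripper(0)
env.reach([*P[:2],300],q)
print(env.move_l([*P[:2],182],rate=120,f_stop=15))
s=env.read_state();print(s["time_s"],s["tool_pos"],s["orientation"],s["force"],s["width"])
cv2.imwrite("pics/scene1.png",viewer.camera("scene"))
E
```

```text
80.0 [-2.34110243e-02  4.35196987e-01  1.61739844e+00 -4.44089210e-16
  1.08899723e+00  1.47538530e+00] [-6.19403831e-02  3.71792823e-01  2.08819624e+00 -4.44089210e-16
  6.81603595e-01  1.43685594e+00]
False
5.3083 [631.82252554  -2.87979786 182.76041646] [9.99351288e-01 3.60071881e-02 6.96069187e-04 3.42163591e-05] [-0.72876643  0.04140979 -0.08417073] 0.45395958028402883
```

View pics/scene1.png

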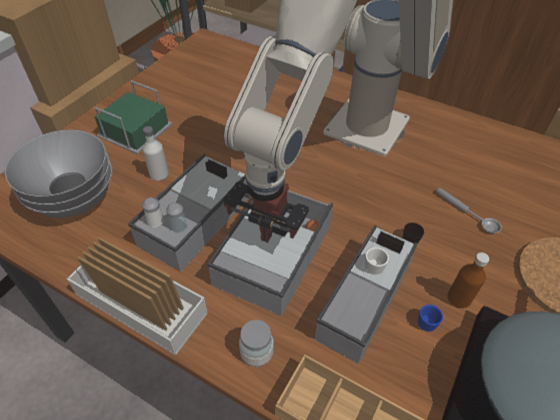

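The closed fingers are just beyond the large tab, around (268,235), and touching nothing else. Now I'll push the cover shut.

```bash
python3 - <<'E'
from station import env,viewer
import numpy as np,cv2
yaw=.072; d=np.array([np.cos(yaw),np.sin(yaw),0])
s=env.read_state();P=np.array(s["tool_pos"]);P[2]=182
r=env.move_l(list(P-d*155),rate=60,f_stop=14)
s=env.read_state();print(r,s["time_s"],s["tool_pos"],s["force"], (np.array(s["tool_pos"])-P)@d)
env.hold(.3);s=env.read_state();print(s["tool_pos"],s["force"])
im=viewer.camera("scene");cv2.imwrite("pics/scene2.png",im)
E
```

```text
True 7.1833 [509.48537594 -11.84934696 182.41020996] [1.67332758 0.09155697 0.99995865] -122.69122090351983
[509.71527317 -12.03198258 181.97516215] [-0.24786007 -0.14630283  0.15999173]
```

View pics/scene2.png

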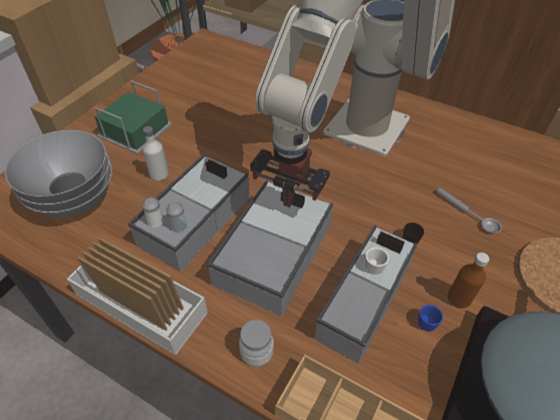

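The well looks covered. I'll press once more to confirm the stop, then clear the tab and look from the top.

```bash
python3 - <<'E'
from station import env,viewer
import numpy as np,cv2
yaw=.072; d=np.array([np.cos(yaw),np.sin(yaw),0])
s=env.read_state();P=np.array(s["tool_pos"]);P[2]=182
r=env.move_l(list(P-d*15),rate=20,f_stop=22)
s=env.read_state();print(r,s["time_s"],s["tool_pos"],s["force"])
env.hold(.3)
s=env.read_state();P=np.array(s["tool_pos"])
env.move_l(list(P+d*15),rate=60)
P=np.array(env.read_state()["tool_pos"]);P[2]=290
env.move_l(list(P),rate=150)
# go above a spot in front of the small tab (near side)
yaw=-.015; q=[np.cos(yaw/2),np.sin(yaw/2),0,0]; d=np.array([np.cos(yaw),np.sin(yaw),0])
A=np.array([496.8,244.3,0])-d*45
env.reach([*A[:2],290],q)
s=env.read_state();print(s["time_s"],s["tool_pos"])
cv2.imwrite("pics/top3.png",viewer.camera("top"));cv2.imwrite("pics/scene3.png",viewer.camera("scene"))
im=cv2.imread("pics/top3.png");cv2.imwrite("pics/crop3.png",cv2.resize(im[110:260,140:420],None,fx=2.8,fy=2.8,interpolation=cv2.INTER_CUBIC))
E
```

```text
True 7.9583 [508.8370228  -12.32236132 182.69345961] [1.62601658 1.01162795 0.31233058]
10.575 [451.95719051 244.40415879 289.56241479]
```

View pics/crop3.png

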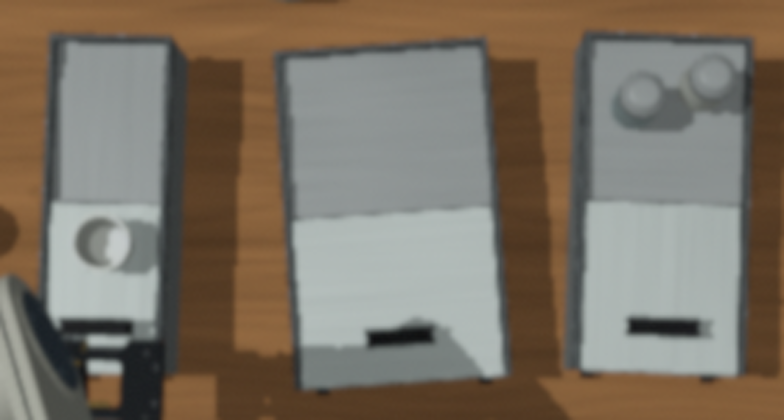

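View pics/scene3.png

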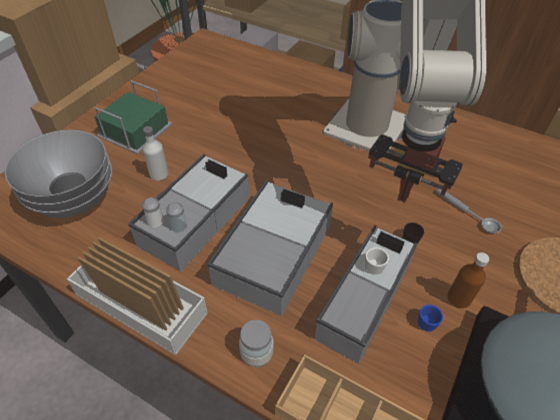

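The widest cover is shut: its far edge is at mid-warmer, the tab gap matches the middle warmer's, and the hard stop held at 22 N. The cup still stands at (103,243) in the crop. Now I'll lower the fingers in front of the small tab, clear of the black cup, and push gently.

```bash
python3 - <<'E'
from station import env,viewer
import numpy as np,cv2
P=np.array([452.,244.4,182.])
print(env.move_l(list(P),rate=120,f_stop=15))
yaw=-.025; d=np.array([np.cos(yaw),np.sin(yaw),0])
r=env.move_l(list(P+d*26),rate=40,f_stop=14); print(r)   # close to the tab
r=env.move_l(list(P+d*172),rate=45,f_stop=14)
s=env.read_state();print(r,s["time_s"],s["tool_pos"],s["force"])
env.hold(.2)
Q=np.array(env.read_state()["tool_pos"]);Q[2]=182
r=env.move_l(list(Q+d*15),rate=20,f_stop=20)
s=env.read_state();print(r,s["time_s"],s["tool_pos"],s["force"])
env.hold(.3)
cv2.imwrite("pics/scene4.png",viewer.camera("scene"))
E
```

```text
False
False
True 15.05 [607.76434579 240.39064869 181.44722728] [ 0.04756397 -0.0820269  -1.50426953]
True 15.6667 [608.43616424 240.45058904 180.4118221 ] [-0.84367495  0.50421946 -0.17210551]
```

View pics/scene4.png

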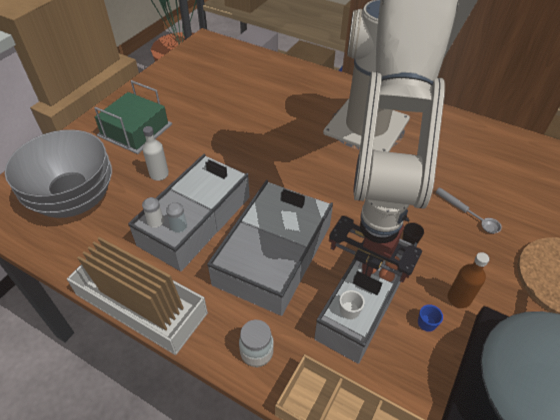

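The cover has reached its stop. The tab moved about 130 mm, and the cup stands at (351,303). Next I'll back off, retreat and check.

```bash
python3 - <<'E'
from station import env,viewer
import numpy as np,cv2
from h import *
P=np.array(env.read_state()["tool_pos"])
env.move_l([P[0]-30,P[1]+.7,P[2]],rate=60)
env.move_l([P[0]-30,P[1]+.7,300],rate=150)
env.move_l([400,150,320],rate=150)
s=env.read_state();print(s["time_s"],s["tool_pos"],s["force"])
cv2.imwrite("pics/scene5.png",viewer.camera("scene"))
im=viewer.camera("top");p=viewer.camera_params("top")
g=im.max(2); y0,y1,x0,x1=155,190,162,198
m=(g[y0:y1,x0:x1]<55).astype(np.uint8);n,l,st,ce=cv2.connectedComponentsWithStats(m);k=1+np.argmax(st[1:,4]);print("tab",st[k],ray(p,*(ce[k]+[x0,y0]),120))
cv2.imwrite("pics/crop5.png",cv2.resize(im[110:260,140:420],None,fx=2.8,fy=2.8,interpolation=cv2.INTER_CUBIC))
E
```

```text
19.1083 [400.63929589 150.27211638 320.020498  ] [-0.41557573  0.23011379  0.30207304]
tab [  3  16  24   6 113] [625.0979369  244.55343199 120.        ]
```

View pics/crop5.png

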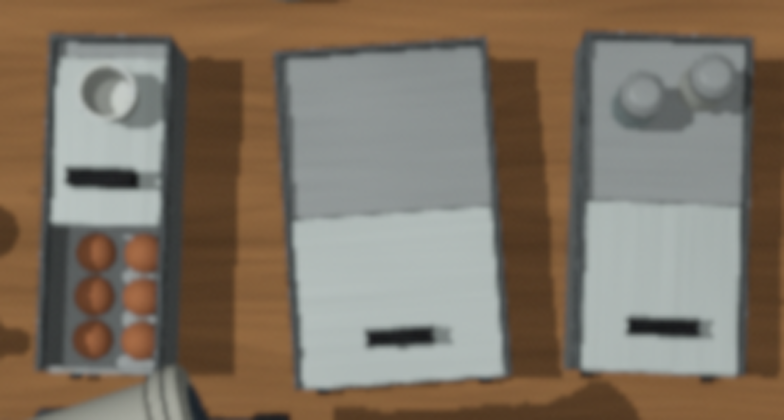

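View pics/scene5.png

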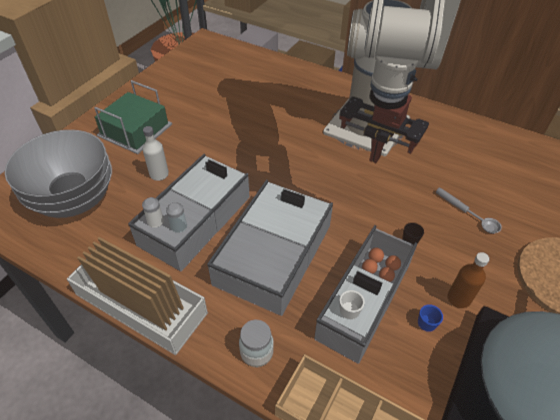

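The small cover is fully open, and the cup has kept its spacing from the tab (85 crop pixels before and after). The other covers are shut, the bystanders haven't moved and the arm is clear, so I'm handing in.

```bash
python3 - <<'E'
from station import workorder
print(workorder.sign_off())
E
```

```text
the job is handed in; nothing more can be done
None
```

I pushed the widest warmer's cover shut, then pushed the narrowest warmer's cover open with the cup riding on it, and handed the job in at about 19 s. Both pushes used closed fingertips on one face of the tab. No verdict is reported at hand-in.

- **Widest cover:** it ran into its stop and held against a second press of 22 N. Its far edge sits at mid-warmer in the top view.
- **Narrowest cover:** it also ran into its stop and held against a second press of 20 N. Vision puts the tab's travel at about 128 mm and finger contact at about 130 mm, which agree within the calibration.
- **Cup and the rest:** the cup is upright at the same spacing from the tab, about 70 mm. The middle cover is shut, the shakers and bottles look unmoved, and the arm is clear.
- **Small disagreement:** the widest cover stopped about 3 mm short of where I predicted. The second press moved it less than 1 mm, so I put this down to measurement error. No check failed.

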